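Clamp the chased plate with the draw latch

ROBOT

A 6-joint arm with a two-finger parallel gripper is mounted at the origin on the work surface. World frame = base frame: x ahead of the robot, y to its left, z up, the work surface at z = 0. Lengths are in m, angles in rad, forces in N, time in s.
With the tool pointing down it reaches from about 0.35 to 0.85 m from the base axis. Payload 8.1 kg.
Tool frame: the origin (TCP) lies on the mounting face of the last link; the fingertips stand 186 mm ahead of it and the grasp point (between the pads) lies 167 mm ahead of it; z points along the fingers, y is the line along which they close (so a half turn about z gives the same grasp; the last joint's range is limited). The gripper opens to 93 mm and grips with 3 to 60 N. Pads are 15 mm wide; open, the fingers measure 128 mm over their backs; the gripper's body (75 mm by 188 mm) begins 65 mm behind the grasp point.
Start: joints at [1.163, 0.13, 1.488, -0, 1.523, -0.085], TCP at [0.19, 0.569, 0.405] pointing down, gripper open.
Joint ranges: [-2.96, 2.96], [-0.89, 2.26], [0.02, 2.5], [-1.34, 4.48], [0, 2.73], [-2.66, 2.66]. Speed limits (rad/s): [2.39, 2.39, 2.79, 3.14, 3.14, 3.14].

INTERFACE

Orientations are given as a rotation vector (axis times angle).
In Python, from plant import * gives the robot as it stands. The module is installed in compiled form; this text tells all that it offers.
- The arm moves only by the tool arm_command, never from a script. Its argument "increments" is a list of rows, each a list of 6 numbers: the shift along the tool's x, y, z in units of 0.2 m (1.0 is 0.2 m), then the turn, a rotation vector about the tool's x, y, z in units of pi rad (1.0 is pi rad). A call has exactly 5 rows; each row is the pose to reach, as a shift and turn from the pose commanded when the call began, along the tool's axes at that moment, turning the shorter way round; what a row does not reach only later rows make up. A row lasts 1/8 s, in which the tool goes at most 62.5 mm and 10.7 degrees, less where a joint would pass 70% of its speed; a pose out of reach is approached as far as the arm can. A call with a number of a shift or a turn outside -1 to 1 is refused whole. A call with a gripper value outside its range is refused whole. "fingers" is the closure, from -1 (fully open) to 1 (shut), set as the call begins (left out, the last holds). The fingers move at their own pace and stop on an object; "force" is the grip in N (left out, the last holds). Time passes only in rows, so rows that repeat a pose let the fingers close, or fill a call up. It gives the time, the measured TCP pose, the force, the opening and the grip force at its end, in the units of the state.
- read_state(): the state, without advancing time (a new reading comes with each control period).
- read_camera(name): name is "side" or "top" or "wrist"; returns a dict with "image" (480x640x3 uint8, red, green, blue), "fx", "fy", "cx", "cy" (pixels), "T" (4x4, takes a point from camera to world coordinates). Camera axes: x right, y down, z forward; pixel columns grow to the right and rows downward; lengths in m; the calibration is good to about 2 mm. A picture is of the moment at which its call begins. There is no depth.
- close_job(): hands the job in; it is judged then, once.
The state is a dict: "t": time; "q": joint angles; "dq": joint speeds; "joint_torque": joint torques, N m; "tool_pos": TCP position; "orientation": TCP orientation; "force": force on the tool from outside, world axes, zero at the start; "wrist_torque": the same for the moment, N m; "opening": finger opening in m; "gripper_force": force on a finger pad.
Only numpy, scipy, OpenCV 4.12 (cv2) and the standard library are available. Lean on these libraries where they do the work, as an engineer would, in place of code of your own. Each camera call takes 0.05 s, during which the arm holds its last target. There are 200 camera calls.

TASK

Clamp the chased plate in the steel jig: slide the jaw up snug against the plate, raise the latch lever so that its loop can reach, tip the wire loop over so the crossbar drops behind the keeper, then swing the lever back and press it flat past centre so that it stays down with the plate held tight. Push gently, without forcing anything, leave the hammer, chisel and tin alone, and let go at the end.

Things in the scene. Friction and masses are not known exactly. Their poses are not given: they have to be found in the camera images.
- jig: Fixed dark steel base, 345 x 184 x 12 mm (x -125 to 220 mm, y +-92), carrying all the rest. Origin on the bench under the lever pivot; x = draw direction, from lever to jaw; z up. Pivot cheeks beside the lever (x +-17, |y| 15 to 21 mm) reach 52 mm high. Lever rest block at x = -80 mm. A fixed fence, x 96 to 106 mm, 34 mm high, stops the plate on the lever side.
- pivot (a point): Hinge axis of the latch lever (along the jig's y), at x = 0, y = 0 of the jig, 42 mm above the bench.
- lever (a joint): Lever angle, rad: 0 = flat, pointing to jig -x, 42 mm above the bench; 1.34 = fully raised, at its stop, still leaning 13 deg back from upright towards -x. Stiff hinge (0.15 N m), stays where left. With the loop hooked and the jaw snug, pressing it down takes some 3 to 6 N near the grip; past centre, about 0.15 rad above flat, it is pulled flat and stays.
- lever_tip (a point): Middle of the lever's free end, 117 mm from the pivot. The lever is a flat steel handle 24 mm wide and 5 mm thick, with a black end grip 20 long, 28 wide, 13 mm thick. Raise it by pushing its back towards +x; bring it down by pushing its front towards -x and then from above.
- loop (a joint): Wire loop's angle about its hinge on the lever (18 mm from the pivot), rad: 3.02 = folded back on the lever's front (stop); smaller = tipped away from it. Elevation of the loop above jig +x = loop minus lever. Nearly free hinge. With the lever fully raised the folded loop leans 6 deg back of upright; pushed past upright towards +x it falls by its own weight (60 g).
- loop_bar (a point): Middle of the loop's crossbar: 8 mm round bar, 80 mm over its ends, parallel to the jig's y, 80 mm from the loop's hinge. Two legs, 6.6 mm round, run from the hinge to it at y = +-30 mm, outside the 24 mm wide handle: a leg can be pushed from behind beside the handle.
- jaw (a joint): Shift of the sliding jaw frame towards the lever (jig -x), m: 0 = outermost, 0.014 = pad just touching the plate with the plate on the fence, 0.016 to 0.017 = drawn tight by the latch. 3 N friction, stays where left. The frame carries the keeper and, beyond the plate, the jaw bar with a sprung pad (30 N/mm). If over 2 mm short of snug, the loop lands on top of the keeper.
- keeper (a point): Middle of the top edge of the keeper's lip, on its side away from the lever, 54 mm above the bench. Keeper: steel hook 40 mm wide, 17 mm thick along x at the lip; lip 8 mm thick, under it a recess 4.5 mm deep towards -x that catches the bar. Beyond it (+x) a flat deck 32 mm above the bench, on which the hooked bar rests (bar centre 36 mm).
- jaw_back (a point): Middle of the top edge of the jaw bar's outer face (facing jig +x, away from the lever), 55 mm above the bench; the bar is 164 mm long across, 20 mm thick, 43 mm tall. Push this face towards -x to close the jaw.
- plate: Loose dark metal work plate with a pale fret pattern, 60 (along jig x) x 120 x 10 mm, about 0.45 kg, lying on the base between fence and pad. Origin: centre of its underside; against the fence it lies at x = 136 mm of the jig.
- hammer: Bystander: hammer lying on the bench, 260 mm long. Leave alone.
- chisel: Bystander: chisel with an orange handle lying on the bench, 200 mm long. Leave alone.
- wax_tin: Bystander: tin, 72 mm diameter, 60 mm tall. Leave alone.
There are look-alikes about, which are no part of the job. Of the things like the plate, leave any that is blue or brown; of the rest the smaller one is meant.

How it is judged:
On the way:
1. the loop's crossbar lies behind the keeper, below its lip, with the lever still raised (z of loop_bar in the frame of keeper below -0.01 m and x of loop_bar in the frame of keeper between -0.002 and 0.02 m and value of joint lever above 0.8 rad), for 0.2 s.
At the end, for the whole second after the job is handed in: Lever flat (under 0.06 rad) and staying there, crossbar caught under the keeper's lip, jaw drawn tight (joint over 0.015 m), plate flat and square against the fence (centre 133.5 to 137.5 mm from the pivot along x, within 0.02 rad) and at rest (value of joint lever below 0.06 rad and z of loop_bar in the frame of keeper below -0.01 m and x of loop_bar in the frame of keeper between -0.004 and 0.002 m and value of joint jaw above 0.015 m and x of plate in the frame of jig between 0.1335 and 0.1375 m and z of plate in the frame of jig below 0.014 m and angle between the x axis of plate and the x axis of jig, either way round below 0.02 rad and linear speed of plate below 0.01 m/s); the robot touches nothing.
It fails at once if the fingers press on the jig or its parts with more than 80 N (contact force between the fingers and jig above 80 N).
It fails at once if the hammer is pushed away by more than 25 mm (distance of hammer from where it was at the start of the episode above 0.025 m).
It fails at once if the chisel is pushed away by more than 25 mm (distance of chisel from where it was at the start of the episode above 0.025 m).
It fails at once if the wax tin is pushed away by more than 25 mm (distance of wax_tin from where it was at the start of the episode above 0.025 m).
It also fails if it takes over 58 s, if anything falls off the work surface, if the arm or the gripper's body presses on something with over 40 N, if the wrist force passes 120 N, or if a joint passes its speed limit or range.

## Working session

There is one attempt and no reset: what is moved stays moved. The work goes in short steps, Python scripts to look and compute and a tool call to move; the robot and the scene stay as the last step left them, time stands still between calls to the robot, and variables do not carry over. Pictures are saved under pics/ and viewed, at most 10 in all, crops included, and the job is handed in when it is done.

Besides the shell and the picture viewer there is one more tool, called after ">>>" as name([rows], argument=value, ...), one row to a line, values as JSON. arm_command: Moves the arm, as the interface text tells. Shifts and turns lie within -1 to 1; 1 stands for 0.2 m of shift or pi rad of turn. Its arguments: {"type":"object","properties":{"increments":{"type":"array","items":{"type":"array","items":{"type":"number","minimum":-1,"maximum":1}}},"fingers":{"type":"number"},"force":{"type":"number"}},"required":["increments"]}

```bash
mkdir -p pics
cat > h.py <<'E'
from plant import *
import numpy as np, cv2
from scipy.spatial.transform import Rotation as R
def ray(c,u,v):
    T=np.array(c["T"]);d=T[:3,:3]@np.array([(u-c["cx"])/c["fx"],(v-c["cy"])/c["fy"],1]);return T[:3,3],d/np.linalg.norm(d)
def onz(c,u,v,z):
    o,d=ray(c,u,v);return o+d*(z-o[2])/d[2]
def proj(c,p):
    T=np.array(c["T"]);q=T[:3,:3].T@(np.array(p)-T[:3,3]);return np.array([c["fx"]*q[0]/q[2]+c["cx"],c["fy"]*q[1]/q[2]+c["cy"]])
def tri(c1,a,c2,b):
    o1,d1=ray(c1,*a);o2,d2=ray(c2,*b)
    s=np.linalg.lstsq(np.c_[d1,-d2],o2-o1,rcond=None)[0]
    p,q=o1+s[0]*d1,o2+s[1]*d2;return (p+q)/2,np.linalg.norm(p-q)
def shot(name,f):
    c=read_camera(name);cv2.imwrite("pics/"+f,c["image"][:,:,::-1]);return c
E
python3 - <<'E'
from h import *
import pickle
cs={}
for n in["top","side","wrist"]:
    cs[n]=shot(n,n+"0.png");print(n,np.round(cs[n]["T"],3).tolist(),cs[n]["fx"])
pickle.dump(cs,open("c0.pkl","wb"))
s=read_state();print(s)
E
```

```text
top [[-0.003, -0.985, 0.173, 0.309], [-1.0, 0.006, 0.014, -0.024], [-0.015, -0.173, -0.985, 1.156], [0.0, 0.0, 0.0, 1.0]] 579.1197372769882
side [[0.868, -0.361, 0.342, 0.123], [-0.497, -0.643, 0.582, -0.648], [0.01, -0.675, -0.737, 0.866], [0.0, 0.0, 0.0, 1.0]] 547.4406362184379
wrist [[0.317, 0.908, 0.274, 0.113], [0.948, -0.303, -0.093, 0.595], [-0.002, 0.29, -0.957, 0.384], [0.0, 0.0, 0.0, 1.0]] 387.73473909658617
{'t': 0.15, 'q': array([ 1.16259947e+00,  1.30970948e-01,  1.48900928e+00,  2.04423210e-05,
        1.52298403e+00, -8.53863324e-02]), 'dq': array([-0.0008089 ,  0.00015145, -0.00306009,  0.00092397, -0.00063529,
       -0.00217675]), 'joint_torque': array([-4.36456394e-04, -5.60478652e+01, -4.92332911e+01,  7.67088798e-02,
        3.05810419e-02, -7.85389375e-05]), 'tool_pos': array([0.19024051, 0.56886524, 0.40394914]), 'orientation': array([-5.04815181e-01, -3.10040837e+00,  2.08116611e-03]), 'force': array([ 0.03232406, -0.23436651,  0.79757889]), 'wrist_torque': array([ 0.05726274, -0.02452902, -0.05346981]), 'gripper_force': 0.0, 'opening': 0.09327519815185933}
```

View pics/top0.png

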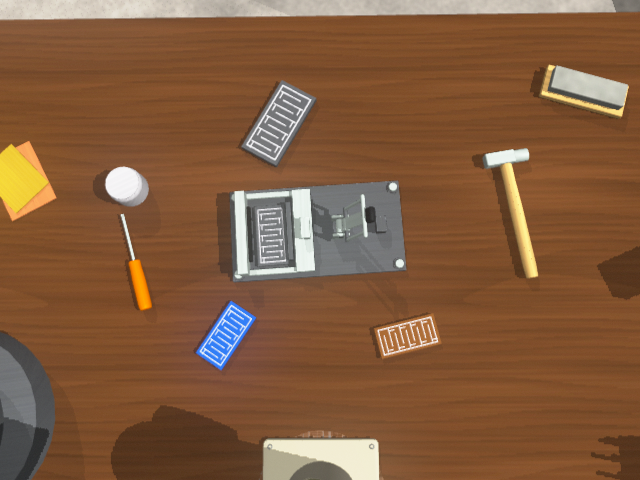

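View pics/side0.png

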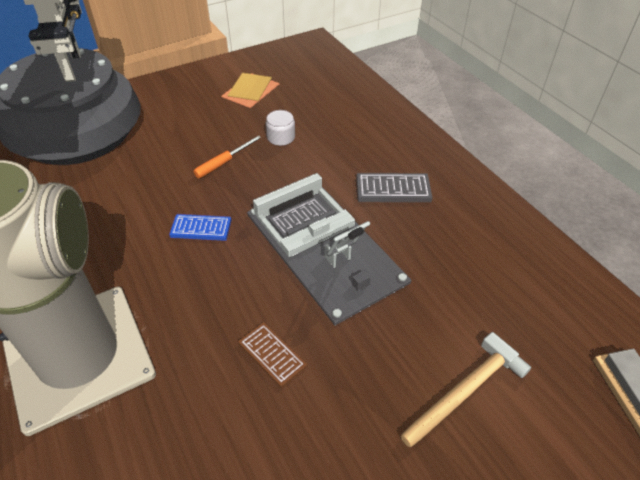

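The top view shows the jig at (318,230), with the jaw to the left (jig +x is about world +y) and the lever at about (360,220). Candidates for the plate:
- In the jig at (270,235): dark and smaller.
- Loose at (279,123): dark and larger.
- (225,335): blue.
- (407,335): brown.

The smaller dark one in the jig fits the description. I'll confirm it in one crop.

Run:
```python
from h import *
import pickle
cs=pickle.load(open("c0.pkl","rb"))
a=cs["top"]["image"][170:290,220:420];b=cs["side"]["image"][160:330,235:425]
a=cv2.resize(a,None,fx=4,fy=4,interpolation=3)[:, :800];b=cv2.resize(b,None,fx=3.5,fy=3.5,interpolation=3)
cv2.imwrite("pics/ta.png",a[:,:,::-1]);cv2.imwrite("pics/sa.png",b[:,:,::-1])
```

```text
(no output)
```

View pics/ta.png

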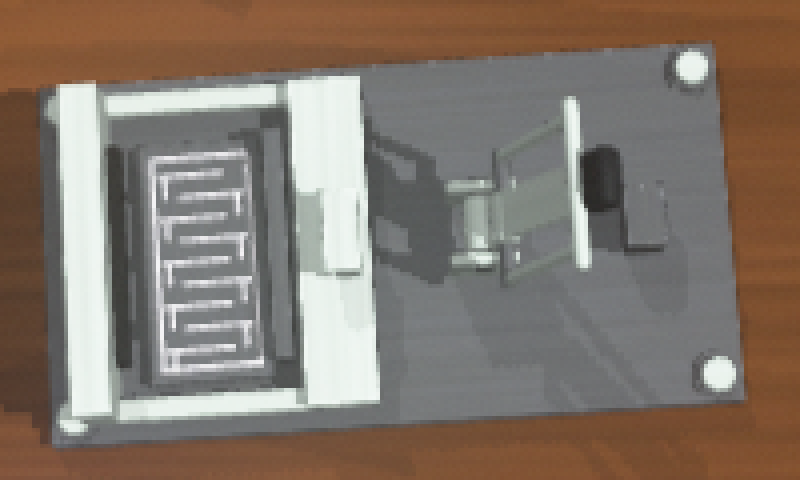

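View pics/sa.png

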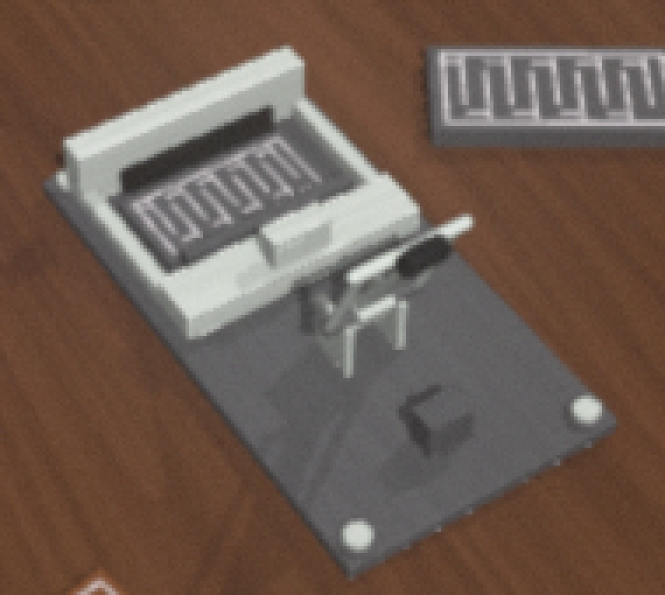

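The crops confirm the plate: the small dark fretted plate lies between fence and pad. The lever is half raised with the loop folded on it. In the top crop the bar ends are at (570,98) and (585,268).

Run:
```python
from h import *
import pickle
cs=pickle.load(open("c0.pkl","rb"));t,s=cs["top"],cs["side"]
ta=lambda u,v:(u/4+220-.4,v/4+170-.4)
sa=lambda u,v:(u/3.5+235-.4,v/3.5+160-.4)
cor={k:onz(t,*ta(*p),.012) for k,p in dict(pl=(40,90),ml=(712,42),mr=(745,400),pr=(54,447)).items()}
for k in cor: print(k,cor[k].round(4))
for p in[(350,577),(617,425),(42,187)]: print("side",onz(s,*sa(*p),.012).round(4))
P=np.array([cor[k][:2] for k in("pl","ml","mr","pr")]);M=np.array([[.22,-.092],[-.125,-.092],[-.125,.092],[.22,.092]])
# pl is at world +x (image top): determine sign of jig y: z up, jig x~+y world -> jig y ~ -x world
mc,pc=M.mean(0),P.mean(0);H=(M-mc).T@(P-pc);U,S,V=np.linalg.svd(H);Rm=V.T@np.diag([1,np.linalg.det(V.T@U.T)])@U.T
o=pc-Rm@mc;print("jig o",o,"yaw",np.arctan2(Rm[1,0],Rm[0,0]),(M@Rm.T+o-P).round(4).tolist())
def J(p):return np.r_[Rm.T@(p[:2]-o),p[2]].round(4)
for n,a,b in[("barA",(570,98),(472,218)),("barB",(585,268),(352,275)),("jawback L",(60,85),(290,47)),("jawback R",(73,418),(65,142)),("keeper far+",(322,190),(310,210)),("keeper far-",(322,270),(263,237))]:
    p,e=tri(t,ta(*a),s,sa(*b));print(n,J(p),"w",p.round(4),round(e,4))
for n,a,z in[("platecorner",(138,145),.022),("",(262,143),.022),("",(274,382),.022),("",(155,388),.022),("jawback",(58,85),.055),("",(72,418),.055),("keepnear",(358,188),.054),("keepfar",(322,190),.054),("fence",(262,128),.034),("",(276,358),.034)]:
    print(n,J(onz(t,*ta(*a),z)))
```

```text
pl [0.591  0.1802 0.012 ]
ml [ 0.6137 -0.1615  0.012 ]
mr [ 0.431  -0.1731  0.012 ]
pr [0.4094 0.1689 0.012 ]
side [ 0.4253 -0.1764  0.012 ]
side [ 0.6075 -0.1633  0.012 ]
side [0.4037 0.1668 0.012 ]
jig o [ 0.51434216 -0.04380052] yaw 1.6350450590751648 [[0.001, 0.0014], [0.0005, -0.0011], [-0.0005, -0.0013], [-0.001, 0.001]]
barA [-0.0404 -0.0376  0.1333] w [ 0.5545 -0.0817  0.1333] 0.0025
barB [-0.0409  0.0405  0.1355] w [ 0.4766 -0.0872  0.1355] 0.0016
jawback L [ 0.2022 -0.0802  0.0554] w [0.5814 0.1631 0.0554] 0.0028
jawback R [0.2025 0.0831 0.056 ] w [0.4184 0.153  0.056 ] 0.0021
keeper far+ [ 0.0789 -0.0176  0.0484] w [0.5268 0.036  0.0484] 0.0086
keeper far- [0.0803 0.0182 0.0433] w [0.4911 0.0352 0.0433] 0.0025
platecorner [ 0.169  -0.0565  0.022 ]
 [ 0.1068 -0.0531  0.022 ]
 [0.1077 0.0675 0.022 ]
 [0.1664 0.0664 0.022 ]
jawback [ 0.2027 -0.0817  0.055 ]
 [0.2028 0.082  0.055 ]
keepnear [ 0.0594 -0.0202  0.054 ]
keepfar [ 0.0769 -0.0205  0.054 ]
fence [ 0.1056 -0.058   0.034 ]
 [0.1053 0.0573 0.034 ]
```

>>> arm_command([
  [-0.25,-0.15,0,0,0,-0.04],
  [-0.5,-0.3,0,0,0,-0.08],
  [-0.75,-0.45,0,0,0,-0.123],
  [-1,-0.6,0,0,0,-0.123],
  [-1,-0.6,0,0,0,-0.123],
], fingers=1, force=20)

```text
t: 0.78
tool_pos: [0.3441, 0.3891, 0.4046]
orientation: [-0.092, 3.14, -0.001]
force: [-0.5, 0.2, 0.5]
opening: 0.0477
gripper_force: 0.0
```

```bash
cat >> h.py <<'E'
JO=np.array([.513,-.044]);JY=1.635
JR=np.array([[np.cos(JY),-np.sin(JY)],[np.sin(JY),np.cos(JY)]])
def J(p):return np.r_[JR.T@(np.array(p[:2])-JO),p[2]].round(4)
def W(p):return np.r_[JR@np.array(p[:2])+JO,p[2]]
def st():
    s=read_state();r=R.from_rotvec(s["orientation"]).as_matrix()
    print("t",round(s["t"],2),"tip jig",J(s["tool_pos"]+.186*r[:,2]),"tool in jig",J(s["tool_pos"]),"Fjig",(JR.T@s["force"][:2]).round(1),s["force"][2].round(1),"yaw y-err",round(np.degrees(np.arctan2(r[1,1],r[0,1])-JY),2),"z",r[:,2].round(3),"open",round(s["opening"],4));return s,r
def rel(p): # units of shift to bring tip to jig point p
    s,r=st();d=W(p)-(s["tool_pos"]+.186*r[:,2]);print("shift units",(r.T@d/.2).round(3))
E
python3 - <<'E'
from h import *
rel([.25,0,.12])
E
```

```text
t 0.78 tip jig [0.4429 0.1407 0.2186] tool in jig [0.443  0.1407 0.4046] Fjig [0.2 0.5] 0.5 yaw y-err -0.34 z [ 0.    -0.001 -1.   ] open 0.0477
shift units [-0.709 -0.96   0.494]
```

>>> arm_command([
  [-0.18,-0.24,0.1,0,0,0],
  [-0.36,-0.48,0.2,0,0,0],
  [-0.53,-0.72,0.3,0,0,0],
  [-0.71,-0.96,0.4,0,0,0],
  [-0.71,-0.96,0.49,0,0,0],
])

```text
t: 1.4
tool_pos: [0.4974, 0.2072, 0.3058]
orientation: [-0.093, 3.14, -0.001]
force: [-0.2, 0.5, 0.5]
opening: 0.0012
gripper_force: 0.0
```

>>> arm_command([
  [0,0,0.15,0,0,0],
  [0,0,0.3,0,0,0],
  [0,0,0.44,0,0,0],
  [0,0,0.44,0,0,0],
  [0,0,0.44,0,0,0],
])

```text
t: 2.02
tool_pos: [0.4958, 0.2103, 0.2197]
orientation: [-0.102, 3.139, 0.001]
force: [-0.2, 0.3, 1.0]
opening: 0.0006
gripper_force: 0.0
```

Run:
```python
from h import *
rel([.22,0,.03])
```

```text
t 2.02 tip jig [0.255  0.0008 0.0337] tool in jig [0.2549 0.0009 0.2197] Fjig [0.3 0.2] 1.0 yaw y-err 0.03 z [ 0.001  0.    -1.   ] open 0.0006
shift units [-0.004 -0.175  0.018]
```

>>> arm_command([
  [0,-0.05,0.02,0,0,0],
  [0,-0.1,0.02,0,0,0],
  [0,-0.15,0.02,0,0,0],
  [0,-0.17,0.02,0,0,0],
  [0,-0.18,0.02,0,0,0],
])

```text
t: 2.65
tool_pos: [0.4983, 0.1731, 0.2151]
orientation: [-0.099, 3.139, 0.001]
force: [-0.1, 3.0, 2.2]
opening: 0.0001
gripper_force: 1.6
```

>>> arm_command([
  [0,-0.01,0,0,0,0],
  [0,-0.02,0,0,0,0],
  [0,-0.025,0,0,0,0],
  [0,-0.03,0,0,0,0],
  [0,-0.03,0,0,0,0],
])

```text
t: 3.28
tool_pos: [0.4987, 0.1675, 0.215]
orientation: [-0.1, 3.139, 0.001]
force: [-0.2, 4.8, 3.7]
opening: 0.0005
gripper_force: 2.6
```

Run:
```python
from h import *
st()
```

```text
t 3.27 tip jig [0.212  0.0006 0.029 ] tool in jig [0.212  0.0007 0.215 ] Fjig [ 4.8 -0.1] 3.7 yaw y-err -0.03 z [ 0.001  0.    -1.   ] open 0.0005
```

>>> arm_command([
  [0,-0.005,0,0,0,0],
  [0,-0.01,0,0,0,0],
  [0,-0.015,0,0,0,0],
  [0,-0.015,0,0,0,0],
  [0,-0.015,0,0,0,0],
])

```text
t: 3.9
tool_pos: [0.4987, 0.1657, 0.2151]
orientation: [-0.1, 3.139, 0.005]
force: [-0.1, 13.5, 2.0]
opening: 0.0002
gripper_force: 6.7
```

>>> arm_command([
  [0,-0.003,0,0,0,0],
  [0,-0.005,0,0,0,0],
  [0,-0.007,0,0,0,0],
  [0,-0.007,0,0,0,0],
  [0,-0.007,0,0,0,0],
])

```text
t: 4.53
tool_pos: [0.4987, 0.1652, 0.2151]
orientation: [-0.101, 3.139, 0.008]
force: [-1.1, 19.1, 2.2]
opening: 0.0004
gripper_force: 9.7
```

>>> arm_command([
  [0,0.1,0,0,0,0],
  [0,0.15,-0.2,0,0,0],
  [0,0.15,-0.5,0,0,0],
  [0,0.15,-0.8,0,0,0],
  [0,0.15,-0.9,0,0,0],
])

```text
t: 5.15
tool_pos: [0.4976, 0.1926, 0.399]
orientation: [-0.099, 3.134, 0.0]
force: [-0.5, 0.2, 0.1]
opening: 0.0002
gripper_force: 0.0
```

Run:
```python
from h import *
st();c=shot("top","t1.png");s=shot("side","s1.png")
a=c["image"][170:290,220:420];b=s["image"][160:330,235:425]
cv2.imwrite("pics/m1.png",np.vstack([cv2.resize(a,(500,300),interpolation=3),cv2.resize(b,(500,300),interpolation=3)])[:,:,::-1])
```

```text
t 5.15 tip jig [ 0.2371 -0.0008  0.213 ] tool in jig [2.371e-01 2.000e-04 3.990e-01] Fjig [0.2 0.5] 0.1 yaw y-err -0.05 z [ 0.006  0.    -1.   ] open 0.0002
```

View pics/m1.png

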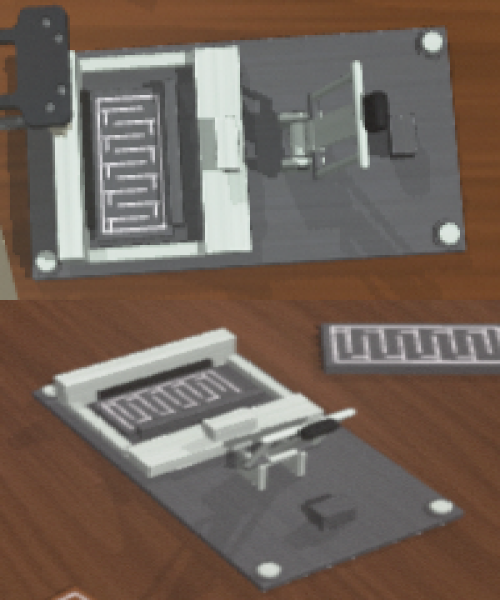

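The image shows the jaw closed with the pad on the plate. I'll check that it is snug by measuring the fret centre and the jaw and keeper edges.

Run:
```python
from h import *
import pickle
c0=pickle.load(open("c0.pkl","rb"))["top"]
im1=cv2.imread("pics/t1.png")[:,:,::-1]
for n,im in(("0",c0["image"]),("1",im1)):
    # rectify jig plane at given height: 1mm/px, x 40..240, y -95..95
    for z,ys in((.022,None),(.055,(.03,.075)),(.054,(-.012,.012))):
        gx,gy=np.meshgrid(np.arange(40,240,.5)/1e3,np.arange(-95,95)/1e3)
        uv=np.array([proj(c0,W([x,y,z])) for x,y in zip(gx.ravel(),gy.ravel())]).reshape(*gx.shape,2).astype(np.float32)
        r=cv2.cvtColor(cv2.remap(np.ascontiguousarray(im),uv[...,0],uv[...,1],1),cv2.COLOR_RGB2GRAY)
        if ys is None:
            sub=r[35:155,130:260]; m=(sub>140).astype(np.uint8); pts=cv2.findNonZero(m)
            print(n,"fret",cv2.minAreaRect(pts)," x0=40+.5*(130+u), y=-60+v")
            print(" prof z22",r[65:125].mean(0)[110:280:4].astype(int).tolist())
        else:
            p=r[int(ys[0]*1e3)+95:int(ys[1]*1e3)+95].mean(0).astype(float);g=np.diff(cv2.GaussianBlur(p[None],(9,1),2)[0])
            i=[k for k in range(2,len(g)-2) if abs(g[k])>5 and abs(g[k])==abs(g[k-2:k+3]).max()]
            print(n,z,[(40+.5*k,round(g[k],0)) for k in i])
```

```text
0 fret ((67.5, 63.5), (111.0, 107.0), 90.0)  x0=40+.5*(130+u), y=-60+v
 prof z22 [86, 92, 121, 123, 121, 119, 97, 88, 92, 126, 149, 135, 157, 175, 146, 137, 146, 152, 149, 150, 152, 151, 154, 152, 150, 149, 152, 149, 144, 141, 156, 168, 146, 178, 206, 144, 119, 95, 82, 81, 98, 84, 63]
0 0.055 [(55.5, np.float64(18.0)), (90.5, np.float64(-19.0)), (109.5, np.float64(8.0)), (150.5, np.float64(5.0)), (156.5, np.float64(7.0)), (159.5, np.float64(-9.0)), (184.0, np.float64(14.0)), (203.5, np.float64(-19.0))]
0 0.054 [(55.5, np.float64(21.0)), (77.5, np.float64(-10.0)), (91.0, np.float64(-12.0)), (95.5, np.float64(7.0)), (104.5, np.float64(-6.0)), (110.5, np.float64(10.0)), (116.0, np.float64(7.0)), (119.0, np.float64(-5.0)), (157.0, np.float64(11.0)), (160.5, np.float64(-12.0)), (181.0, np.float64(12.0)), (184.0, np.float64(16.0)), (203.5, np.float64(-20.0))]
1 fret ((63.5, 64.0), (110.0, 103.0), 90.0)  x0=40+.5*(130+u), y=-60+v
 prof z22 [69, 81, 105, 108, 106, 104, 88, 80, 102, 132, 101, 129, 158, 132, 121, 127, 131, 134, 135, 134, 135, 136, 134, 132, 132, 135, 133, 127, 124, 136, 152, 129, 146, 180, 123, 97, 69, 57, 56, 62, 116, 159, 219]
1 0.055 [(45.0, np.float64(18.0)), (79.5, np.float64(-19.0)), (108.5, np.float64(7.0)), (114.5, np.float64(5.0)), (155.0, np.float64(6.0)), (158.5, np.float64(-9.0)), (173.0, np.float64(14.0)), (192.0, np.float64(-19.0))]
1 0.054 [(45.5, np.float64(15.0)), (50.5, np.float64(6.0)), (66.0, np.float64(-11.0)), (79.5, np.float64(-11.0)), (95.0, np.float64(6.0)), (108.5, np.float64(8.0)), (114.5, np.float64(9.0)), (155.0, np.float64(8.0)), (158.5, np.float64(-11.0)), (162.0, np.float64(-7.0)), (172.0, np.float64(15.0)), (192.0, np.float64(-19.0))]
```

Measured: the jaw moved 11.5 mm, the keeper edge is at 66 mm and the plate centre at 136.7 mm, so it is snug. Next I go behind the lever.

>>> arm_command([
  [0,-0.25,0,0,0,0],
  [0,-0.5,0,0,0,0],
  [0,-0.75,0,0,0,0],
  [0,-1,0,0,0,0],
  [0,-1,0,0,0,0],
])

```text
t: 5.88
tool_pos: [0.5089, -0.0098, 0.3914]
orientation: [0.092, -3.135, 0.001]
force: [-0.5, 0.8, -0.3]
opening: 0.0004
gripper_force: 0.0
```

>>> arm_command([
  [0,-0.25,0,0,0,0],
  [0,-0.5,0,0,0,0],
  [0,-0.75,0.1,0,0,0],
  [0,-0.8,0.35,0,0,0],
  [0,-0.8,0.56,0,0,0],
])

```text
t: 6.5
tool_pos: [0.5188, -0.1663, 0.2787]
orientation: [0.098, -3.137, -0.003]
force: [0.9, 0.3, -0.5]
opening: 0.0009
gripper_force: 0.0
```

Run:
```python
from h import *
rel([-.09,0,.1])
```

```text
t 6.5 tip jig [-0.1221  0.0027  0.0927] tool in jig [-0.1224  0.0021  0.2787] Fjig [ 0.2 -0.9] -0.5 yaw y-err -0.11 z [-0.004  0.001 -1.   ] open 0.0009
shift units [-0.013  0.161 -0.036]
```

>>> arm_command([
  [0,0,-0.06,0,0,0],
  [0,0.06,-0.06,0,0,0],
  [0,0.12,-0.06,0,0,0],
  [0,0.16,-0.06,0,0,0],
  [0,0.19,-0.06,0,0,0],
])

```text
t: 7.12
tool_pos: [0.5175, -0.1276, 0.2955]
orientation: [-0.101, 3.139, -0.001]
force: [0.5, -0.5, -0.2]
opening: 0.0006
gripper_force: 0.0
```

>>> arm_command([
  [0,0.02,0,0,0,0],
  [0,0.04,0,0,0,0],
  [0,0.06,0,0,0,0],
  [0,0.08,0,0,0,0],
  [0,0.08,0,0,0,0],
])

```text
t: 7.75
tool_pos: [0.5166, -0.1126, 0.2951]
orientation: [-0.1, 3.139, -0.001]
force: [0.7, -2.9, 2.1]
opening: 0.0005
gripper_force: 1.5
```

Run:
```python
from h import *
st()
```

```text
t 7.75 tip jig [-0.0688  0.0007  0.1091] tool in jig [-0.0687  0.0009  0.2951] Fjig [-3.  -0.5] 2.1 yaw y-err -0.03 z [ 0.001 -0.    -1.   ] open 0.0005
```

>>> arm_command([
  [0,0.015,0,0,0,0],
  [0,0.03,0,0,0,0],
  [0,0.045,0,0,0,0],
  [0,0.06,0,0,0,0],
  [0,0.06,0,0,0,0],
])

```text
t: 8.38
tool_pos: [0.5154, -0.1001, 0.2944]
orientation: [0.101, -3.139, -0.001]
force: [-0.5, -1.3, 0.3]
opening: 0.0006
gripper_force: 0.4
```

>>> arm_command([
  [0,0.005,0,0,0,0],
  [0,0.01,0,0,0,0],
  [0,0.015,0,0,0,0],
  [0,0.02,0,0,0,0],
  [0,0.02,0,0,0,0],
])

```text
t: 9.0
tool_pos: [0.5153, -0.0965, 0.2947]
orientation: [0.1, -3.14, -0.0]
force: [1.0, -1.4, 1.6]
opening: 0.0008
gripper_force: 1.0
```

>>> arm_command([
  [0,0.005,0,0,0,0],
  [0,0.01,0,0,0,0],
  [0,0.015,0,0,0,0],
  [0,0.02,0,0,0,0],
  [0,0.02,0,0,0,0],
])

```text
t: 9.62
tool_pos: [0.515, -0.0925, 0.2947]
orientation: [0.1, -3.14, -0.0]
force: [0.5, -3.3, 1.0]
opening: 0.0004
gripper_force: 0.9
```

>>> arm_command([
  [0,0.003,0,0,0,0],
  [0,0.006,0,0,0,0],
  [0,0.009,0,0,0,0],
  [0,0.012,0,0,0,0],
  [0,0.012,0,0,0,0],
])

```text
t: 10.25
tool_pos: [0.5149, -0.0901, 0.2947]
orientation: [-0.1, 3.14, 0.0]
force: [0.3, -2.2, 2.7]
opening: 0.0007
gripper_force: 1.0
```

>>> arm_command([
  [0,0.005,0,0,0,0],
  [0,0.01,0,0,0,0],
  [0,0.015,0,0,0,0],
  [0,0.015,0,0,0,0],
  [0,0.015,0,0,0,0],
])

```text
t: 10.88
tool_pos: [0.5148, -0.089, 0.2949]
orientation: [-0.098, 3.14, -0.006]
force: [-0.3, -15.0, -0.3]
opening: 0.0004
gripper_force: 7.0
```

Run:
```python
from h import *
st();c=shot("top","t2.png");s=shot("side","s2.png")
a=c["image"][180:280,300:420];b=s["image"][190:310,300:420]
cv2.imwrite("pics/m2.png",np.hstack([cv2.resize(a,(400,400),interpolation=3),cv2.resize(b,(400,400),interpolation=3)])[:,:,::-1])
```

```text
t 10.88 tip jig [-0.0457  0.0011  0.1089] tool in jig [-0.045   0.0011  0.2949] Fjig [-14.9   1.2] -0.3 yaw y-err -0.09 z [ 0.001 -0.004 -1.   ] open 0.0004
```

View pics/m2.png

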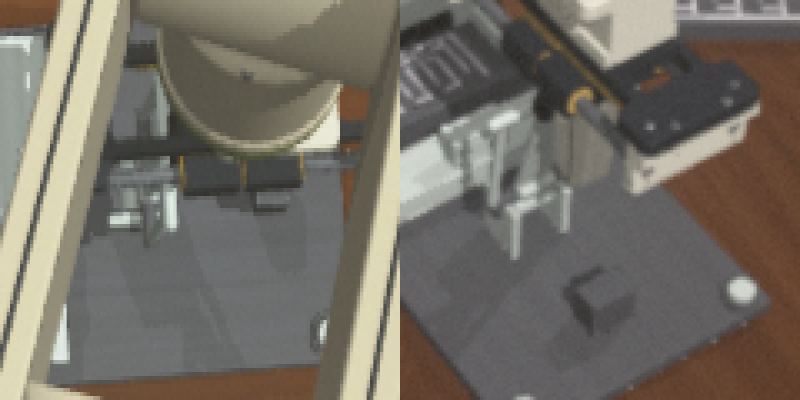

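15 N marks the lever's stop, and the side view shows the lever upright. I back off, step sideways and push the loop leg at y of about +33 mm.

>>> arm_command([
  [0,-0.05,0,0,0,0],
  [0,-0.1,0,0,0,0],
  [0.08,-0.1,0,0,0,0],
  [0.16,-0.1,0,0,0,0],
  [0.16,-0.1,0,0,0,0],
])

```text
t: 11.6
tool_pos: [0.4835, -0.1093, 0.2944]
orientation: [0.099, -3.139, -0.001]
force: [-0.1, 1.0, 1.5]
opening: 0.0004
gripper_force: 0.0
```

>>> arm_command([
  [0,0.03,0,0,0,0],
  [0,0.06,0,0,0,0],
  [0,0.09,0,0,0,0],
  [0,0.12,0,0,0,0],
  [0,0.14,0,0,0,0],
])

```text
t: 12.22
tool_pos: [0.4823, -0.0807, 0.2947]
orientation: [0.101, -3.14, -0.0]
force: [0.0, -0.1, -0.2]
opening: 0.0002
gripper_force: 0.0
```

Run:
```python
from h import *
st()
```

```text
t 12.22 tip jig [-0.0346  0.033   0.1087] tool in jig [-0.0346  0.033   0.2947] Fjig [-0.2 -0. ] -0.2 yaw y-err -0.0 z [-0.  0. -1.] open 0.0002
```

>>> arm_command([
  [0,0.015,0,0,0,0],
  [0,0.03,0,0,0,0],
  [0,0.045,0,0,0,0],
  [0,0.06,0,0,0,0],
  [0,0.07,0,0,0,0],
])

```text
t: 12.85
tool_pos: [0.4814, -0.0671, 0.2947]
orientation: [0.1, -3.14, -0.0]
force: [-0.6, 0.4, -0.5]
opening: 0.0004
gripper_force: 0.0
```

>>> arm_command([
  [0,0.01,0,0,0,0],
  [0,0.02,0,0,0,0],
  [0,0.03,0,0,0,0],
  [0,0.04,0,0,0,0],
  [0,0.05,0,0,0,0],
])

```text
t: 13.48
tool_pos: [0.4807, -0.0572, 0.2947]
orientation: [-0.1, 3.14, 0.0]
force: [0.3, -0.1, 0.7]
opening: 0.0003
gripper_force: 0.0
```

Run:
```python
from h import *
st();c=shot("top","t3.png");s=shot("side","s3.png")
a=c["image"][180:280,300:420];b=s["image"][170:290,280:400]
cv2.imwrite("pics/m3.png",np.hstack([cv2.resize(a,(400,400),interpolation=3),cv2.resize(b,(400,400),interpolation=3)])[:,:,::-1])
```

```text
t 13.47 tip jig [-0.0111  0.033   0.1087] tool in jig [-0.0111  0.033   0.2947] Fjig [-0.1 -0.3] 0.7 yaw y-err -0.03 z [-0.  0. -1.] open 0.0003
```

View pics/m3.png

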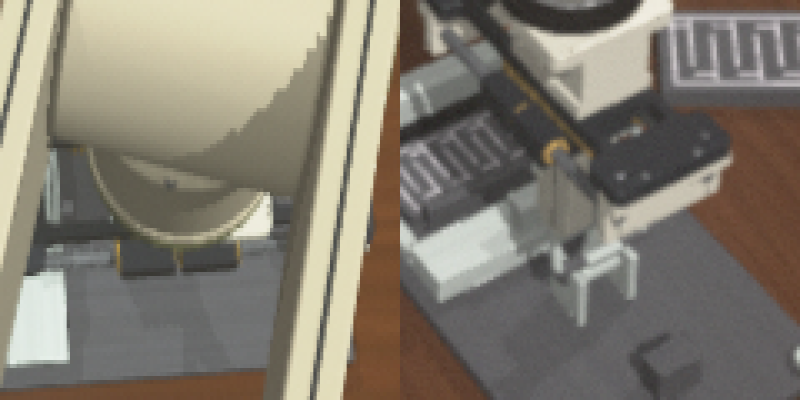

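>>> arm_command([
  [0,0.02,0,0,0,0],
  [0,0.04,0,0,0,0],
  [0,0.06,0,0,0,0],
  [0,0.08,0,0,0,0],
  [0,0.08,0,0,0,0],
])

```text
t: 14.2
tool_pos: [0.4797, -0.041, 0.2947]
orientation: [0.101, -3.14, -0.0]
force: [-0.2, 0.2, 0.1]
opening: 0.0007
gripper_force: 0.0
```

>>> arm_command([
  [0,0,-0.2,0,0,0],
  [0.1,-0.2,-0.4,0,0,0],
  [0.2,-0.5,-0.5,0,0,0],
  [0.3,-0.8,-0.5,0,0,0],
  [0.3,-1,-0.5,0,0,0],
])

```text
t: 14.82
tool_pos: [0.4315, -0.247, 0.3956]
orientation: [-0.098, 3.139, -0.002]
force: [0.3, 0.5, 0.2]
opening: 0.0008
gripper_force: 0.0
```

Run:
```python
from h import *
st();s=shot("side","s4.png");w=shot("wrist","w4.png")
b=s["image"][170:290,280:400]
cv2.imwrite("pics/m4.png",np.hstack([cv2.resize(b,(400,400),interpolation=3),cv2.resize(w["image"],(400,400),interpolation=3)])[:,:,::-1])
```

```text
t 14.82 tip jig [-0.1977  0.0941  0.2096] tool in jig [-0.1974  0.0943  0.3956] Fjig [ 0.5 -0.3] 0.2 yaw y-err -0.12 z [ 0.001 -0.001 -1.   ] open 0.0008
```

View pics/m4.png

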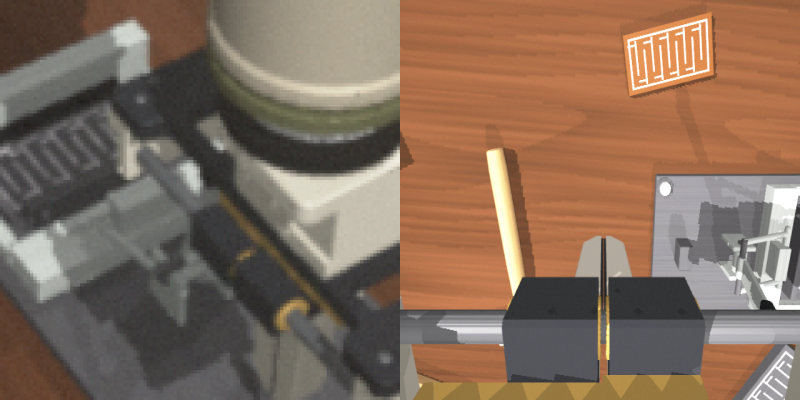

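The side crop suggests that the loop has tipped over. I'll confirm it in one composite of the top and wrist views.

Run:
```python
from h import *
c=shot("top","t5.png");w=cv2.imread("pics/w4.png")
a=cv2.imread("pics/t5.png")[175:285,230:410];b=w[200:400,540:640]
cv2.imwrite("pics/m5.png",np.hstack([cv2.resize(a,(540,330),interpolation=3),cv2.resize(b,(230,330*230//230),interpolation=3)]))
```

```text
(no output)
```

View pics/m5.png

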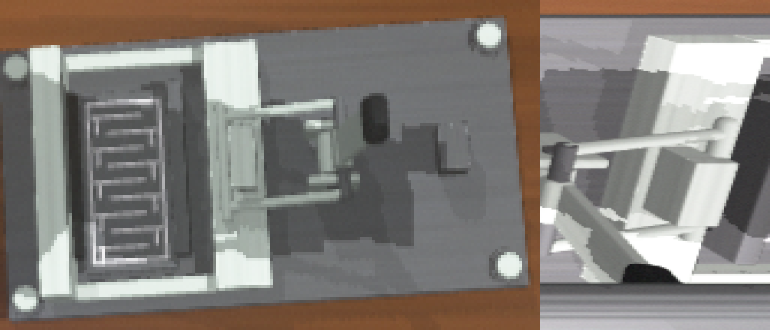

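The composite shows the crossbar lying behind the keeper, in the top crop at about (226,160). The lever is still raised. Now I go in front of the lever.

>>> arm_command([
  [0,0.25,0,0,0,0],
  [-0.1,0.5,0,0,0,0],
  [-0.3,0.75,0,0,0,0],
  [-0.47,1,0,0,0,0],
  [-0.47,1,0,0,0,0],
])

```text
t: 15.6
tool_pos: [0.5146, -0.0344, 0.3945]
orientation: [0.11, -3.139, -0.002]
force: [-0.3, -1.1, -0.4]
opening: 0.0005
gripper_force: 0.0
```

>>> arm_command([
  [0,0.1,0,0,0,0],
  [0,0.15,0.05,0,0,0],
  [0,0.15,0.15,0,0,0],
  [0,0.15,0.25,0,0,0],
  [0,0.15,0.32,0,0,0],
])

```text
t: 16.23
tool_pos: [0.511, -0.0095, 0.329]
orientation: [0.099, -3.138, -0.0]
force: [0.1, 0.0, -0.2]
opening: 0.0009
gripper_force: 0.0
```

Run:
```python
from h import *
c=read_camera("wrist") if 0 else None
rel([.0,0,.146])
import pickle
t=pickle.load(open("c0.pkl","rb"))["top"];print("bar",J(onz(t,225/3+230,160/3+175,.036)))
```

```text
t 16.23 tip jig [3.45e-02 1.00e-04 1.43e-01] tool in jig [ 3.45e-02 -2.00e-04  3.29e-01] Fjig [ 0.  -0.1] -0.2 yaw y-err -0.06 z [-0.002  0.    -1.   ] open 0.0009
shift units [-0.001 -0.173 -0.015]
bar [ 0.0695 -0.0023  0.036 ]
```

>>> arm_command([
  [0,-0.07,0,0,0,0],
  [0,-0.14,0,0,0,0],
  [0,-0.2,0.005,0,0,0],
  [0,-0.25,0.015,0,0,0],
  [0,-0.29,0.02,0,0,0],
])

```text
t: 16.85
tool_pos: [0.5155, -0.0679, 0.3267]
orientation: [-0.099, 3.14, 0.0]
force: [0.3, 1.1, 0.1]
opening: 0.0003
gripper_force: 0.6
```

>>> arm_command([
  [0,-0.045,0.025,0,0,0],
  [0,-0.09,0.05,0,0,0],
  [0,-0.13,0.085,0,0,0],
  [0,-0.17,0.12,0,0,0],
  [0,-0.17,0.12,0,0,0],
])

```text
t: 17.48
tool_pos: [0.5173, -0.1015, 0.3018]
orientation: [0.099, -3.139, -0.0]
force: [0.4, -0.1, 0.4]
opening: 0.0004
gripper_force: 0.1
```

Run:
```python
from h import *
s,r=st();p=J(s["tool_pos"]+.186*r[:,2])
for h in(.013,.018,.023):
    print(h,"corner r",np.hypot(p[0]-h,p[2]-.042),"L",np.arctan2(p[2]-.042,-(p[0]-h)))
c=shot("side","s6.png")
```

```text
t 17.48 tip jig [-0.0576 -0.0004  0.1158] tool in jig [-0.0577 -0.0006  0.3018] Fjig [-0.2 -0.4] 0.4 yaw y-err -0.07 z [-0.001  0.    -1.   ] open 0.0004
0.013 corner r 0.10213128805610942 L 0.8075552016215564
0.018 corner r 0.10564942025397016 L 0.7733505535432623
0.023 corner r 0.10928311854993891 L 0.741385154518185
```

>>> arm_command([
  [0,-0.035,0.045,0,0,0],
  [0,-0.067,0.09,0,0,0],
  [0,-0.092,0.135,0,0,0],
  [0,-0.114,0.183,0,0,0],
  [0,-0.114,0.183,0,0,0],
])

```text
t: 18.15
tool_pos: [0.5184, -0.1238, 0.2645]
orientation: [0.099, -3.137, -0.002]
force: [-0.6, 0.1, -0.7]
opening: 0.0005
gripper_force: 0.0
```

>>> arm_command([
  [0,-0.007,0.025,0,0,0],
  [0,-0.014,0.05,0,0,0],
  [0,-0.022,0.075,0,0,0],
  [0,-0.025,0.095,0,0,0],
  [0,-0.027,0.11,0,0,0],
])

```text
t: 18.77
tool_pos: [0.5193, -0.1293, 0.2438]
orientation: [0.1, -3.14, 0.0]
force: [0.5, 0.1, -0.5]
opening: 0.0004
gripper_force: 0.0
```

Run:
```python
from h import *
st()
```

```text
t 18.77 tip jig [-0.0855 -0.0008  0.0578] tool in jig [-0.0855 -0.0009  0.2438] Fjig [ 0.  -0.5] -0.5 yaw y-err -0.04 z [-0. -0. -1.] open 0.0004
```

>>> arm_command([
  [0,0,0.015,0,0,0],
  [0,0,0.03,0,0,0],
  [0,0,0.04,0,0,0],
  [0,0,0.045,0,0,0],
  [0,0,0.045,0,0,0],
])

```text
t: 19.4
tool_pos: [0.5194, -0.1292, 0.2351]
orientation: [0.1, -3.14, 0.0]
force: [-0.4, -0.5, 0.0]
opening: 0.0008
gripper_force: 0.0
```

Run:
```python
from h import *
st();c=shot("top","t7.png");s=shot("side","s7.png")
a=c["image"][175:285,230:410];b=s["image"][170:320,250:420]
cv2.imwrite("pics/m7.png",np.hstack([cv2.resize(a,(420,400),interpolation=3),cv2.resize(b,(380,400),interpolation=3)])[:,:,::-1])
# dark-grip trace: mean brightness near predicted lever tip
```

```text
t 19.4 tip jig [-0.0854 -0.0009  0.0491] tool in jig [-0.0854 -0.0009  0.2351] Fjig [-0.4  0.4] 0.0 yaw y-err -0.03 z [-0. -0. -1.] open 0.0008
```

>>> arm_command([
  [0,0,0.005,0,0,0],
  [0,0,0.01,0,0,0],
  [0,0,0.015,0,0,0],
  [0,0,0.02,0,0,0],
  [0,0,0.02,0,0,0],
])

```text
t: 20.12
tool_pos: [0.5196, -0.1292, 0.2318]
orientation: [-0.1, 3.14, -0.0]
force: [-1.6, 2.1, 5.8]
opening: 0.0001
gripper_force: 2.6
```

>>> arm_command([
  [0,0,0.004,0,0,0],
  [0,0,0.008,0,0,0],
  [0,0,0.012,0,0,0],
  [0,0,0.012,0,0,0],
  [0,0,0.012,0,0,0],
])

```text
t: 20.75
tool_pos: [0.52, -0.1291, 0.231]
orientation: [-0.1, 3.139, -0.0]
force: [-8.0, 4.3, 19.6]
opening: 0.0003
gripper_force: 8.4
```

Run:
```python
from h import *
st()
```

```text
t 20.75 tip jig [-0.0854 -0.0017  0.045 ] tool in jig [-0.0854 -0.0015  0.231 ] Fjig [4.8 7.7] 19.6 yaw y-err -0.03 z [ 0.001  0.    -1.   ] open 0.0003
```

>>> arm_command([
  [0,0,-0.1,0,0,0],
  [0,0,-0.3,0,0,0],
  [0.15,-0.2,-0.55,0,0,0],
  [0.3,-0.4,-0.8,0,0,0],
  [0.47,-0.56,-0.82,0,0,0],
])

```text
t: 21.38
tool_pos: [0.4327, -0.248, 0.3964]
orientation: [-0.102, 3.135, -0.005]
force: [0.0, -0.4, 0.5]
opening: 0.0003
gripper_force: 0.0
```

Run:
```python
from h import *
st();c=shot("top","t8.png");s=shot("side","s8.png");w=shot("wrist","w8.png")
a=c["image"][175:285,230:410];b=w["image"][190:400,500:640];d=s["image"][170:320,250:420]
z=lambda x,W,H:cv2.resize(x,(W,H),interpolation=3)
cv2.imwrite("pics/m8.png",np.vstack([z(a,540,320),np.hstack([z(b,220,270),z(d,320,270)])])[:,:,::-1])
```

```text
t 21.38 tip jig [-0.1991  0.0924  0.2104] tool in jig [-0.1984  0.0932  0.3964] Fjig [-0.4  0. ] 0.5 yaw y-err 0.06 z [ 0.005 -0.003 -1.   ] open 0.0003
```

View pics/m8.png

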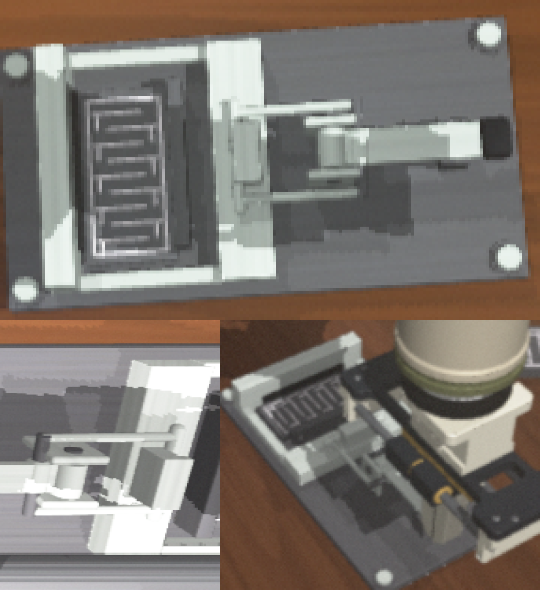

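The lever lies over its rest block and the loop is around the keeper. I'll check the numbers before handing in.

Run:
```python
from h import *
import pickle
c0=pickle.load(open("c0.pkl","rb"))["top"]
def prof(im,z,x0,x1,y0,y1):
    xs=np.arange(x0,x1,.0005);ys=np.arange(y0,y1,.001)
    uv=np.array([[proj(c0,W([x,y,z])) for x in xs] for y in ys]).astype(np.float32)
    p=cv2.cvtColor(cv2.remap(im,uv[...,0],uv[...,1],1),cv2.COLOR_BGR2GRAY).mean(0);g=np.diff(cv2.GaussianBlur(p[None],(9,1),2)[0])
    return [(round(float(1e3*xs[k]),1),int(g[k])) for k in range(2,len(g)-2) if abs(g[k])>4 and abs(g[k])==abs(g[k-2:k+3]).max()]
for f in("t1","t5","t8"):
    im=cv2.imread(f"pics/{f}.png")
    print(f,"jawback",prof(im,.055,.165,.215,.03,.075),"keeper",prof(im,.054,.04,.085,-.012,.012))
    print("  bar ends z36",prof(im,.036,.05,.09,.026,.037))
print("grip flat?",prof(cv2.imread("pics/t8.png"),.0485,-.14,-.07,-.008,.008))
im=cv2.imread("pics/t8.png")
m=(cv2.cvtColor(im,cv2.COLOR_BGR2GRAY)<45).astype(np.uint8);m[:,:385]=0;m[:,406:]=0;m[:205]=0;m[:240]
n,_,s,ce=cv2.connectedComponentsWithStats(m[:240]);i=1+s[1:,4].argmax();print(s[i],ce[i],J(onz(c0,*ce[i],.0485)),J(onz(c0,*ce[i],.06)))
```

```text
t1 jawback [(173.0, 13), (192.0, -18)] keeper [(45.5, 14), (50.5, 6), (66.0, -10), (79.5, -10)]
  bar ends z36 [(80.5, -20)]
t5 jawback [(170.0, 9), (173.0, 12), (192.5, -14)] keeper [(44.5, 11), (50.5, 5), (65.5, -4), (79.5, -11)]
  bar ends z36 [(80.5, -12)]
t8 jawback [(170.0, 14), (189.5, -16)] keeper [(42.0, 12), (48.0, 4), (63.5, -4), (77.0, -11)]
  bar ends z36 [(78.0, -10)]
grip flat? [(-119.5, 4), (-116.0, -6), (-96.0, 26), (-76.0, -7)]
[390 219   1   2   2] [390.  219.5] [-0.0969 -0.0059  0.0485] [-0.0956 -0.0037  0.06  ]
```

The jaw has drawn in another 2.5 mm, to about 16.5 mm. The grip spans -96 to -117 mm, so the lever is flat, and the arm is clear. I'm handing in.

```bash
python3 -c "
from h import *
st();print(close_job())"
```

```text
t 21.52 tip jig [-0.1997  0.094   0.2083] tool in jig [-0.1993  0.0944  0.3943] Fjig [ 0.2 -0.7] -0.6 yaw y-err -0.28 z [ 0.002 -0.002 -1.   ] open 0.0004
the job is handed in; nothing more can be done
None
```

The plate is clamped and the job is handed in at 21.5 s: camera checks showed the lever flat, the crossbar hooked behind the keeper and the jaw drawn in to about 16.5 mm, with the arm clear; `close_job()` returned no verdict.

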